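Open the label printer and widen its roll guide

TASK

The desktop label printer is empty and a wider roll is to go in. With a fingertip press the release tab at the front of the printer and let the cover spring up by itself, push the cover back without flinging it until it rests fully open, then push the sliding roll guide inside the bay all the way over to the left as seen from the front, so that the bay is at its widest. Nothing is to be picked up: do not shove, tip or lift the printer, and leave the things beside it where they are.

Things in the scene. Friction and masses are not known exactly. Their poses are not given: they have to be found in the camera images.
- printer: grey desktop label printer standing loose on four rubber feet, 2 kg: 200 mm deep (x), 144 mm wide (y), 84 mm high to the rim, 117 mm to the top of the shut cover. Origin: centre of its underside, on the bench; its front (tab side) looks to its own -x, its left is +y, z up. Under the cover is the open roll bay: x -58 to +62 mm, y -60 to +60 mm, floor at 22 mm, rim of the side walls at 84 mm. The printer slides if pushed sideways with more than 10 to 15 N.
- tab_pad (a point): centre of the top of the release tab, a black ribbed pad 28 mm (x) by 34 mm (y) that juts 19 mm out of the printer's front, right of the middle (at x -105, y -40, z 77 mm of the printer while at rest). A black upright nose behind the pad (24 mm wide, x -80 to -67, top at 98 mm) grips the cover's lip. Press the pad straight down from above; it goes down up to 7.5 mm and springs back when let go.
- tab (a joint): angle of the release tab, rad: 0 at rest, 0.28 fully pressed; the latch lets go at about 0.12 (pad 3.3 mm down, about 3 N). Spring: about 1.5 N at the start, 5 N fully down.
- cover_lip (a point): middle of the cover's front edge (lip 136 mm wide along y, 5 mm thick), 145 mm from the hinge line. Shut: x -70, z 88 mm of the printer. It moves on an arc about cover_hinge: sprung up 202 mm above the bench, upright 233, fully open 228 mm, so a pushing finger must rise with it. The cover is a shell 29 mm deep, open underneath; push the lip from its inner (front) side.
- cover_hinge (a point): middle of the cover's hinge line, which runs along the printer's y at its rear (x +75, z 88 mm of the printer)
- cover (a joint): opening angle of the cover, rad: 0 shut and latched, about 0.9 when it has sprung up and rests on its spring, 1.85 fully open at its stop. Let go below about 1.28 it drops back onto its spring, beyond about 1.35 its weight carries it on. Cover 0.12 kg, damped hinge, about 1 N at the lip moves it.
- guide_face (a point): centre of the round black hub (23 mm across, 4 mm thick) on the inner, right-hand (-y) face of the sliding roll guide: an upright grey plate 72 mm along x, 6 mm thick, its top at 73 mm above the bench; the hub's centre is 56 mm above the bench. Between this face and the bay's right wall 57 to 65 mm are free at the start.
- guide (a joint): travel of the roll guide, m, along the printer's +y (to its left): 0 at the right end, 0.034 fully over to the left (bay at its widest). Slides with about 1.5 N of friction and stays where it is left.
- label_roll: white label roll on a brown core standing on end left of the printer, 72 mm across, 76 mm high; origin: centre of its underside. Leave it alone.
- scissors: blue-handled scissors lying flat right of the printer, 176 mm long, 71 mm wide, 11 mm high; origin at the centre of the underside. Leave them alone.
- loupe: black round loupe, 40 mm across, 34 mm high, standing left of the printer's front; origin: centre of its underside. Leave it alone.

How it is judged (in metres and radians):
On the way, in this order (a step that is already met when the one before it is completed fails the run):
1. the release tab is pressed down (value of joint tab above 0.1 rad), for 0.04 s.
2. the cover has sprung up and stands on its spring, untouched (value of joint cover between 0.75 and 1.1 rad and contact force between each of the arm, the fingers and cover below 0.1 N), for 0.2 s.
3. the cover is pushed fully open (value of joint cover above 1.75 rad), for 0.2 s.
4. the roll guide is pushed fully over to the left (value of joint guide above 0.031 m), for 0.2 s.
At the end, for the whole second after the job is handed in: The cover rests fully open (over 1.75 of 1.85 rad), the roll guide stands within 3 mm of its left stop, the tab has sprung back, the printer stands level and at rest within 30 mm of where it was, and roll, scissors and loupe lie within 30 mm of where they were (value of joint cover above 1.75 rad and value of joint guide above 0.031 m and value of joint tab below 0.05 rad and distance of each of printer, label_roll, scissors, loupe from where it was at the start of the episode below 0.03 m and angle between printer's own z axis and vertical below 0.03 rad and linear speed of printer below 0.01 m/s); the robot touches nothing.
It fails at once if the printer is shoved out of place, lifted or tipped (distance of printer from where it was at the start of the episode above 0.03 m or height (world z) of printer above 0.012 m or angle between printer's own z axis and vertical above 0.12 rad).
It fails at once if the cover is flung open (velocity of joint cover above 7 rad/s).
It fails at once if a thing beside the printer is pushed away or picked up (distance of any of label_roll, scissors, loupe from where it was at the start of the episode above 0.03 m).
It also fails if it takes over 51 s, if anything falls off the work surface, if the arm or the gripper's body presses on something with over 40 N, if the wrist force passes 120 N, or if a joint passes its speed limit or range.

ROBOT

A 6-joint arm with a two-finger parallel gripper is mounted at the origin on a cart in front of the work surface, level with it; the furniture and walls round the work are solid. World frame = base frame: x ahead of the robot, y to its left, z up, the work surface at z = 0. Lengths are in m, angles in degrees, forces in N, time in s.
With the tool pointing down it reaches from about 0.4 to 0.925 m from the base axis. Payload 3.4 kg.
Tool frame: the origin (TCP) lies between the finger pads; the fingertips stand 25 mm ahead of it and the grasp point (between the pads) lies 6 mm ahead of it; z points along the fingers, y is the line along which they close (so a half turn about z gives the same grasp; the last joint's range is limited). The gripper opens to 85 mm and grips with 20 to 120 N. Pads are 22 mm wide; open, the fingers measure 114 mm over their backs; the gripper's body (76 mm by 85 mm) begins 54 mm behind the grasp point. The pads swing forward as they close: fully open they stand 13 mm farther back than shut.
Start: joints at [66.148, 17.578, 86.31, -0, 76.112, -4.211], TCP at [0.193, 0.542, 0.256] pointing down, gripper open.
Joint ranges: [-179.03, 179.03], [-60, 130.46], [8.19, 133.38], [-81.62, 261.62], [5.75, 156.47], [-153.77, 153.77]. Speed limits (degrees/s): [147.25, 147.25, 180, 180, 180, 180].

INTERFACE

Orientations are given as [roll, pitch, yaw] about the fixed x, y, z axes, in that order (R = Rz(yaw) Ry(pitch) Rx(roll)).
In Python, from workcell import env gives the robot as it stands.
- The arm moves only by the shell command python3 -m jog 'ROWS' [FORCE]. ROWS is text: rows parted by semicolons, each of 7 numbers parted by spaces: the shift along the world's x, y, z in m, then the turn, a rotation vector about the world's x, y, z in degrees, then the finger opening in m, from 0 to 0.0854. A call has exactly 10 rows; each row shifts and turns the commanded pose from where the row before left it; what a row does not reach is not made up. A row lasts 1/10 s, in which the tool goes at most 50 mm and 8.59 degrees, less where a joint would pass 70% of its speed; a pose out of reach is approached as far as the arm can. A call with a gripper value outside its range is refused whole. The fingers move at their own pace and stop on an object; FORCE is the grip in N (left out, the last holds). Time passes only in rows, so rows that do not move let the fingers close, or fill a call up. It gives the time, the measured TCP pose, the force, the opening and the grip force at its end, in the units of the state.
- env.get_state(): the state, without advancing time (a new reading comes with each control period).
- env.grab_frame(name): name is "scene" or "side" or "wrist"; returns the picture (400x640x3 uint8, blue, green, red); there is no depth.
- env.calibration(name): a dict with "fx", "fy", "cx", "cy" (pixels), "R" (3x3) and "t" (3): a world point X has camera coordinates R X + t. Camera axes: x right, y down, z forward; pixel columns grow to the right and rows downward; lengths in m; the calibration is good to about 2 mm. A picture is of the moment at which its call begins: read the wrist's pose just before it. calibration takes no time and is no camera call; for the wrist camera it gives the pose at the moment of the call.
- env.job_done(): hands the job in; it is judged then, once.
The state is a dict: "clock": time; "qpos": joint angles; "dq": joint speeds; "tau": joint torques, N m; "position": TCP position; "eef_rot": TCP orientation; "force": force on the tool from outside, world axes, zero at the start; "ft_torque": the same for the moment, N m; "gripper_width": finger opening in m; "grip_force": force on a finger pad.
Only numpy, scipy, OpenCV 4.12 (cv2) and the standard library are available. Lean on these libraries where they do the work, as an engineer would, in place of code of your own. Each camera call takes 0.05 s, during which the arm holds its last target. There are 200 camera calls.

## Working session

There is one attempt and no reset: what is moved stays moved. The work goes in short steps, Python scripts to look and compute and a shell command to move; the robot and the scene stay as the last step left them, time stands still between calls to the robot, and variables do not carry over. Pictures are saved under pics/ and viewed, at most 10 in all, crops included, and the job is handed in when it is done.

```bash
mkdir -p pics
python3 - <<'E'
from workcell import env
import cv2,numpy as np
s=env.get_state();print(s)
for n in("scene","side"):
    im=env.grab_frame(n);cv2.imwrite(f"pics/{n}0.png",im)
    c=env.calibration(n);print(n,{k:np.round(v,3).tolist() for k,v in c.items()})
E
```

```text
{'clock': 0.0, 'qpos': array([ 6.61487250e+01,  1.76242623e+01,  8.63838838e+01,  6.98335718e-04,
        7.61097062e+01, -4.20957855e+00]), 'dq': array([-0.04882337,  0.04252184, -0.08408239, -0.01372328, -0.08501911,
       -0.04164448]), 'tau': array([ 2.33498431e-03, -4.57548773e+01, -2.51914930e+01,  1.58041726e-04,
        1.33093831e-02,  2.49198465e-06]), 'position': array([0.19302348, 0.54095578, 0.255361  ]), 'eef_rot': array([-1.79882515e+02, -9.32666967e-03,  1.60358126e+02]), 'force': array([-0.33678626, -0.56140982,  0.27447066]), 'ft_torque': array([-0.03296054,  0.0018932 , -0.03220819]), 'grip_force': 0.0, 'gripper_width': 0.08526838889586574}
scene {'fx': 421.892, 'fy': 421.892, 'cx': 316.681, 'cy': 197.003, 'R': [[0.76, -0.65, -0.001], [-0.498, -0.582, -0.643], [0.417, 0.489, -0.766]], 't': [-0.351, 0.373, 0.641]}
side {'fx': 364.791, 'fy': 364.791, 'cx': 315.815, 'cy': 201.274, 'R': [[0.952, -0.306, 0.026], [-0.088, -0.353, -0.932], [0.294, 0.884, -0.363]], 't': [-0.502, 0.171, 0.624]}
```

View pics/scene0.png

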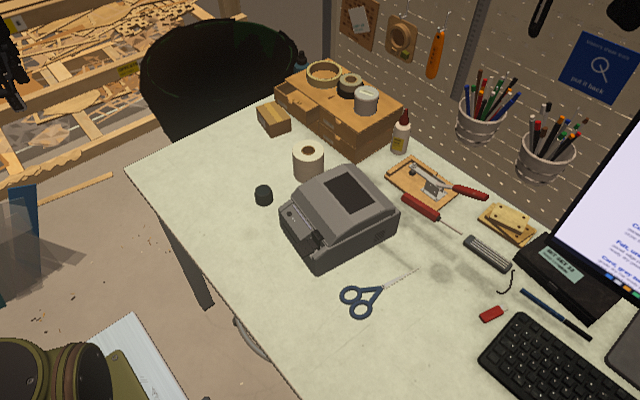

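View pics/side0.png

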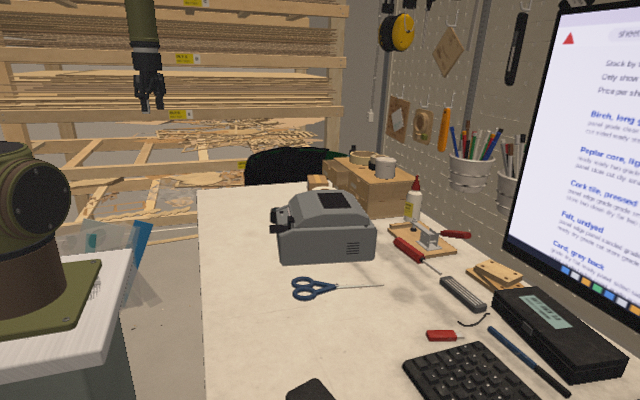

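The scene view shows the printer at about (340,220) with its tab near (318,240), the roll at (308,160), the loupe at (263,195) and the scissors at (370,298). The side view shows the printer at (325,228) with its front to the left. I'll zoom in for exact corners.

Run:
```python
import cv2
a=cv2.imread("pics/scene0.png")[155:280,270:410]
b=cv2.imread("pics/side0.png")[185:275,260:385]
cv2.imwrite("pics/a.png",cv2.resize(a,None,fx=5,fy=4.8,interpolation=cv2.INTER_CUBIC) if 0 else cv2.resize(a,(560,500),interpolation=cv2.INTER_CUBIC))
cv2.imwrite("pics/b.png",cv2.resize(b,(750,540),interpolation=cv2.INTER_CUBIC))
```

```text
(no output)
```

View pics/a.png

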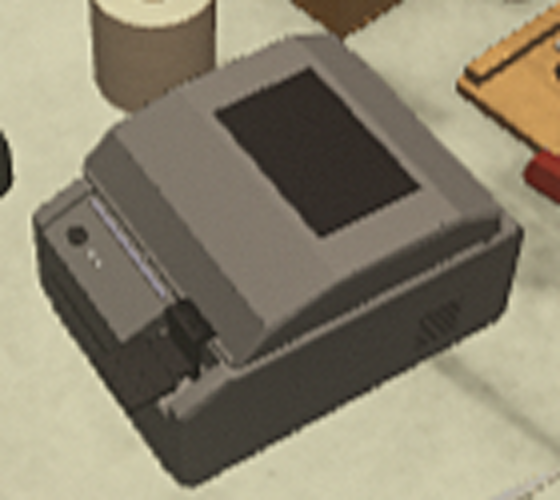

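View pics/b.png

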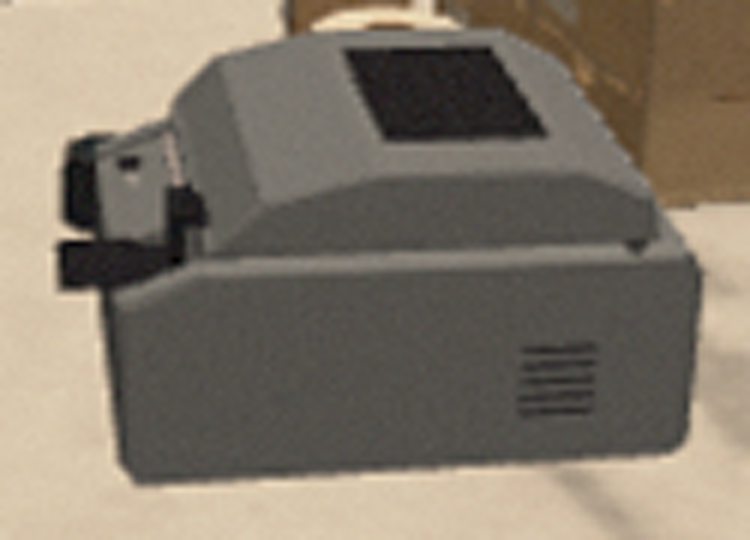

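Crops: in the scene view the front-right bottom corner is at (317.5,276.7), the rear-right bottom at (394.5,235.5), the front-left rim at (278.8,208.2) and the rear-right rim at (400.5,213). In the side view the front and rear bottom corners are at (281.7,265.3) and (374.2,260), and the tab's front end is at (270,229).

```bash
cat > h.py <<'E'
from workcell import env
import numpy as np
def ray(n,u,v,c=None):
    c=c or env.calibration(n);R=np.array(c["R"]);o=-R.T@np.array(c["t"])
    return o,R.T@np.array([(u-c["cx"])/c["fx"],(v-c["cy"])/c["fy"],1])
def onz(n,u,v,z,c=None):
    o,d=ray(n,u,v,c);return o+d*(z-o[2])/d[2]
def tri(p,q):
    (o,d),(a,b)=ray(*p),ray(*q)
    k=np.linalg.lstsq(np.c_[d,-b],a-o,rcond=None)[0];return (o+d*k[0]+a+b*k[1])/2,np.linalg.norm(o+d*k[0]-a-b*k[1])
def proj(n,X,c=None):
    c=c or env.calibration(n);p=np.array(c["R"])@np.array(X)+np.array(c["t"]);return p[0]/p[2]*c["fx"]+c["cx"],p[1]/p[2]*c["fy"]+c["cy"]
E
python3 - <<'E'
from h import *
np.set_printoptions(precision=4,suppress=True)
for n,u,v,z in[("scene",317.5,276.7,0),("scene",394.5,235.5,0),("side",281.7,265.3,0),("side",374.2,260,0),("scene",278.8,208.2,.084),("scene",400.5,213,.084),("side",376.7,229.2,.084)]:print(n,onz(n,u,v,z))
w=[("scene",270+x/4,155+y/4) for x,y in[(217,112),(311,68),(420,187),(320,237)]]
v=[("side",260+x/6,185+y/6) for x,y in[(345,50),(492,47),(548,135),(385,140)]]
W=[]
for p,q in zip(w,v):
    X,e=tri(p,q);W.append(X);print(X,e,onz(*p,.117),onz(*q,.117))
E
```

```text
scene [ 0.452  -0.0133  0.    ]
scene [ 0.6382 -0.0444  0.    ]
side [ 0.4521 -0.0022  0.    ]
side [ 0.6482 -0.0336  0.    ]
scene [0.4621 0.1148 0.084 ]
scene [ 0.6339 -0.048   0.084 ]
side [ 0.6361 -0.0534  0.084 ]
[0.5536 0.0839 0.1186] 0.0022167661335967684 [0.5533 0.0848 0.117 ] [0.5565 0.0892 0.117 ]
[0.6095 0.0762 0.1176] 0.0025896822807770633 [0.6084 0.0764 0.117 ] [0.6119 0.0791 0.117 ]
[ 0.5944 -0.0139  0.1191] 0.001997940630897516 [ 0.5946 -0.0129  0.117 ] [ 0.5979 -0.0082  0.117 ]
[ 0.5386 -0.0049  0.1192] 0.002483669874617842 [ 0.5385 -0.0039  0.117 ] [0.5421 0.0013 0.117 ]
```

```bash
python3 -m jog '0.02 -0.02 0 0 0 0.55 0;0.02 -0.024 0.002 0 0 0.55 0;0.014 -0.025 0.002 0 0 0.55 0;0.014 -0.025 0.002 0 0 0.55 0;0.014 -0.025 0.002 0 0 0.55 0;0.014 -0.025 0.002 0 0 0.55 0;0.014 -0.025 0.002 0 0 0.55 0;0.014 -0.025 0.002 0 0 0.55 0;0.014 -0.025 0.002 0 0 0.55 0;0.014 -0.025 0.002 0 0 0.55 0' 20
python3 -m jog '0.014 -0.025 0.002 0 0 0.55 0;0.014 -0.025 0.002 0 0 0.55 0;0.014 -0.025 0.002 0 0 0.55 0;0.014 -0.025 0.002 0 0 0.55 0;0.014 -0.025 0.002 0 0 0.55 0;0.014 -0.025 0.002 0 0 0.55 0;0.01 -0.025 0.002 0 0 0.55 0;0.01 -0.025 0.002 0 0 0.55 0;0.0 -0.025 0.002 0 0 0.25 0;0 0 0 0 0 0 0'
python3 - <<'E'
from h import *
import cv2
s=env.get_state();print(s["position"],s["eef_rot"],s["gripper_width"],s["force"])
c=env.calibration("wrist");R=np.array(c["R"]);print(c,"cam at",-R.T@c["t"])
im=env.grab_frame("wrist");cv2.imwrite("pics/w0.png",im)
for p in[(.475,-.01,.077),(.552,.038,.117),(.45,.05,.084)]:print(proj("wrist",p,c))
E
```

```text
clock: 1.1
position: [0.3454, 0.2963, 0.2741]
eef_rot: [-180.0, -0.0, 165.9]
force: [-0.4, 0.6, 0.1]
gripper_width: 0.0001
grip_force: 0.0
clock: 2.1
position: [0.4493, 0.0702, 0.2921]
eef_rot: [-179.9, -0.0, 170.3]
force: [0.2, 0.3, 0.2]
gripper_width: 0.0002
grip_force: 0.0
[0.44931306 0.07021412 0.29208384] [-1.79919268e+02 -2.46197068e-02  1.70326492e+02] 0.00022117929561424465 [0.18199766 0.34899535 0.2286139 ]
{'fx': 349.8204636234953, 'fy': 349.8204636234953, 'cx': 319.08253804187837, 'cy': 190.43477777075609, 'R': array([[ 0.16902563,  0.98560999, -0.0018141 ],
       [ 0.951336  , -0.16266614,  0.26172418],
       [ 0.25766287, -0.04596391, -0.96514101]]), 't': array([-0.14532055, -0.45910482,  0.29943604])} cam at [0.38417229 0.08231183 0.40889321]
(np.float64(243.6543104616309), np.float64(205.071420848402))
(np.float64(303.2736779832199), np.float64(287.22236896062685))
(np.float64(297.87199935797184), np.float64(172.36280465667548))
```

View pics/w0.png

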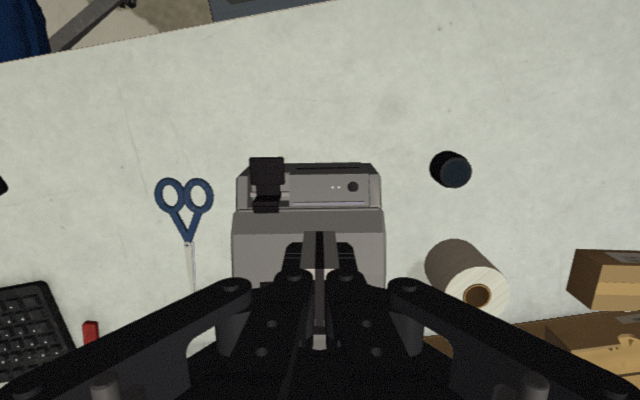

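The wrist view shows the tab pad at (249–283, 157–190), the nose near (266,203), the cover lip along row 210 from (233) to (384), the loupe at (451,169) and the scissors at (187,220).

Run:
```python
from h import *
import cv2
np.set_printoptions(precision=4,suppress=True)
im=cv2.imread("pics/w0.png");g=cv2.cvtColor(im,cv2.COLOR_BGR2GRAY)
m=(g<55).astype(np.uint8);m[:150]=0;m[216:]=0;m[:,:240]=0;m[:,:]*=1;m[:,290:]=0
for r in range(152,216,4):
    x=np.where(m[r])[0];print(r,(x.min(),x.max(),len(x)) if len(x) else None)
print("cover edges",[ (r,g[r,225:242].tolist(),g[r,376:392].tolist()) for r in(225,)])
for c in(240,260,300,340,375):print(c,g[195:222,c].tolist())
for u,v,z in[(249,157.5,.077),(283.5,157.5,.077),(266,157.5,.077),(233,212,.088),(384,208,.088),(236,180,.084),(381,178,.084),(378,164,.06)]:print(u,v,onz("wrist",u,v,z))
```

```text
152 None
156 None
160 (np.int64(250), np.int64(282), 33)
164 (np.int64(250), np.int64(289), 40)
168 (np.int64(247), np.int64(289), 43)
172 (np.int64(243), np.int64(284), 42)
176 (np.int64(249), np.int64(283), 35)
180 (np.int64(250), np.int64(284), 35)
184 (np.int64(250), np.int64(282), 33)
188 (np.int64(256), np.int64(279), 24)
192 (np.int64(256), np.int64(280), 25)
196 (np.int64(257), np.int64(280), 24)
200 (np.int64(254), np.int64(279), 26)
204 (np.int64(250), np.int64(287), 38)
208 (np.int64(252), np.int64(278), 27)
212 (np.int64(254), np.int64(278), 25)
cover edges [(225, [194, 193, 193, 193, 196, 193, 164, 102, 91, 93, 90, 88, 92, 91, 89, 91, 89], [90, 89, 90, 92, 88, 95, 97, 102, 123, 169, 191, 190, 188, 192, 189, 192])]
240 [116, 115, 116, 114, 112, 114, 115, 116, 115, 113, 114, 117, 116, 109, 61, 93, 116, 96, 89, 90, 93, 89, 91, 87, 89, 90, 89]
260 [13, 8, 11, 4, 8, 16, 17, 20, 34, 22, 28, 20, 28, 26, 22, 24, 21, 30, 60, 88, 89, 94, 90, 90, 88, 88, 92]
300 [118, 119, 119, 119, 120, 122, 115, 92, 137, 142, 127, 108, 97, 66, 89, 121, 99, 87, 90, 89, 89, 89, 91, 91, 89, 88, 88]
340 [119, 117, 118, 121, 121, 117, 91, 121, 138, 136, 128, 91, 75, 70, 110, 121, 93, 87, 88, 90, 90, 91, 90, 93, 89, 90, 87]
375 [132, 132, 132, 132, 129, 130, 128, 130, 129, 131, 139, 131, 59, 96, 128, 102, 92, 90, 93, 92, 90, 93, 91, 90, 87, 91, 91]
249 157.5 [0.429  0.0075 0.077 ]
283.5 157.5 [0.4345 0.0401 0.077 ]
266 157.5 [0.4317 0.0236 0.077 ]
233 212 [ 0.4768 -0.0169  0.088 ]
384 208 [0.4974 0.1274 0.088 ]
236 180 [ 0.4471 -0.0079  0.084 ]
381 178 [0.4685 0.1288 0.084 ]
378 164 [0.4598 0.1309 0.06  ]
```

Run:
```python
from h import *
np.set_printoptions(precision=4,suppress=True)
# same pose, wrist calibration unchanged
a,b=onz("wrist",240,209.3,.088),onz("wrist",375,207.2,.088)
d=b-a;yaw=np.degrees(np.arctan2(d[1],d[0]))-90;print("yaw",yaw)
for y in(yaw,-9.3):
    t=np.radians(y);R=np.array([[np.cos(t),-np.sin(t)],[np.sin(t),np.cos(t)]])
    f=onz("wrist",266,157.5,.077)[:2];c1=f-R@[-.119,-.04]
    e=(onz("wrist",232,211,.088)+onz("wrist",384,209,.088))[:2]/2;c2=e-R@[-.07,0]
    c=(c1+c2)/2;print(y,c1,c2)
    for p in[(-.108,-.04),(-.105,-.04),(-.055,0),(-.015,0),(.115,0),(.002,-.032)]:print(p,c+R@p)
```

```text
yaw -8.772222030776717
-8.772222030776717 [0.5554 0.045 ] [0.5562 0.0441]
(-0.108, -0.04) [0.443  0.0215]
(-0.105, -0.04) [0.446 0.021]
(-0.055, 0) [0.5015 0.0529]
(-0.015, 0) [0.541  0.0468]
(0.115, 0) [0.6695 0.027 ]
(0.002, -0.032) [0.5529 0.0126]
-9.3 [0.5556 0.0438] [0.5561 0.0435]
(-0.108, -0.04) [0.4428 0.0216]
(-0.105, -0.04) [0.4458 0.0212]
(-0.055, 0) [0.5016 0.0526]
(-0.015, 0) [0.5411 0.0461]
(0.115, 0) [0.6694 0.0251]
(0.002, -0.032) [0.5527 0.0118]
```

```bash
python3 -m jog '-0.001 -0.007 0 0 0 0 0;-0.001 -0.007 -0.02 0 0 0 0;-0.001 -0.007 -0.02 0 0 0 0;-0.001 -0.007 -0.025 0 0 0 0;-0.001 -0.007 -0.025 0 0 0 0;-0.001 -0.007 -0.025 0 0 0 0;-0.001 -0.007 -0.025 0 0 0 0;0 0 -0.015 0 0 0 0;0 0 -0.005 0 0 0 0;0 0 0 0 0 0 0'
python3 - <<'E'
from h import *
import cv2
a=env.grab_frame("side")[175:275,240:390];b=env.grab_frame("wrist")[100:300,180:420]
cv2.imwrite("pics/p1.png",np.hstack([cv2.resize(a,(450,300)),cv2.resize(b,(350,300))]))
print(env.get_state()["position"],env.get_state()["eef_rot"])
E
```

```text
clock: 3.15
position: [0.4418, 0.0241, 0.1318]
eef_rot: [-180.0, -0.1, 170.6]
force: [0.2, 0.1, -0.4]
gripper_width: 0.0001
grip_force: 0.0
[0.44286908 0.0239856  0.13290303] [1.79986599e+02 6.39915365e-02 1.70559523e+02]
```

View pics/p1.png

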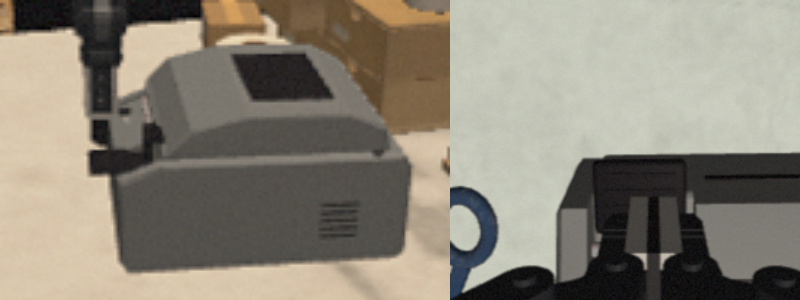

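The side view shows the fingertip directly above the pad. The wrist view shows the fingers a couple of mm left of the pad's centre. I'll shift 2.5 mm and press.

```bash
python3 -m jog '0 -0.0025 -0.01 0 0 0 0;0 0 -0.01 0 0 0 0;0 0 -0.006 0 0 0 0;0 0 -0.004 0 0 0 0;0 0 -0.003 0 0 0 0;0 0 -0.0025 0 0 0 0;0 0 -0.0015 0 0 0 0;0 0 0 0 0 0 0;0 0 0 0 0 0 0;0 0 0 0 0 0 0'
python3 - <<'E'
from h import *
import cv2
a=env.grab_frame("side")[125:275,240:390]
cv2.imwrite("pics/p2.png",cv2.resize(a,(450,450)))
s=env.get_state();print(s["position"],s["force"])
E
```

```text
clock: 4.25
position: [0.4391, 0.0214, 0.095]
eef_rot: [-180.0, -0.3, 170.5]
force: [-6.3, 1.9, 6.3]
gripper_width: 0.0002
grip_force: 4.3
[0.43912359 0.02142624 0.09500722] [-5.52197583  1.60109787  5.57679638]
```

View pics/p2.png

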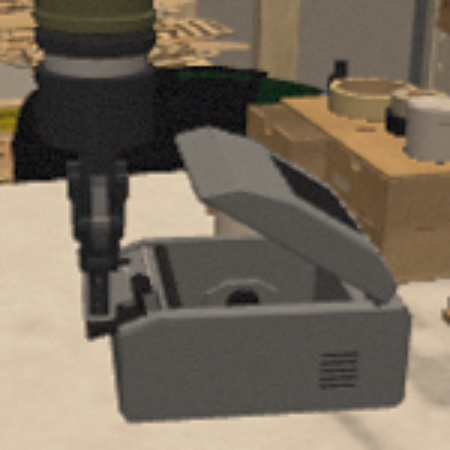

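The cover has sprung up, its lip near (195,165) in the crop, and the guide hub is visible at (242,297). I'll let go of the tab, rise, and check the lip's position.

```bash
python3 -m jog '-0.003 0.0005 0.003 0 0 0 0;-0.002 0 0.008 0 0 0 0;0 0 0.014 0 0 0 0;0 0 0.014 0 0 0 0;0 0 0.014 0 0 0 0;0 0.005 0.014 0 0 0 0;0 0.007 0.014 0 0 0 0;0 0.007 0.014 0 0 0 0;0 0.007 0.012 0 0 0 0;0 0 0.008 0 0 0 0'
python3 - <<'E'
from h import *
import cv2
np.set_printoptions(precision=4,suppress=True)
t=np.radians(-9.1);R=np.array([[np.cos(t),-np.sin(t)],[np.sin(t),np.cos(t)]])
for th in(.8,.9,1.0):
  for y in(-.068,.068):
    p=np.r_[np.array([.556,.044])+R@[.075-.145*np.cos(th),y],.088+.145*np.sin(th)];print(th,y,p,proj("side",p),proj("scene",p))
s=env.get_state();print(s["position"],s["eef_rot"],s["force"])
b=env.grab_frame("side")[100:280,230:390];a=env.grab_frame("scene")[130:290,260:420]
cv2.imwrite("pics/p3.png",np.hstack([cv2.resize(a,(400,400)),cv2.resize(b,(356,400))]))
E
```

```text
clock: 5.3
position: [0.4377, 0.048, 0.2116]
eef_rot: [180.0, 0.1, 170.6]
force: [-0.1, -0.5, 0.5]
gripper_width: -0.0
grip_force: 0.0
0.8 -0.068 [ 0.5196 -0.019   0.192 ] (np.float64(317.7969971534941), np.float64(176.76694995561962)) (np.float64(350.64568093169066), np.float64(197.99240375667264))
0.8 0.068 [0.5411 0.1153 0.192 ] (np.float64(308.26185072303076), np.float64(158.47692744320867)) (np.float64(308.80990327369824), np.float64(149.57584313350134))
0.9 -0.068 [ 0.5303 -0.0208  0.2016] (np.float64(323.6366662615405), np.float64(171.80085551885412)) (np.float64(356.44144224063734), np.float64(191.64129765334874))
0.9 0.068 [0.5518 0.1135 0.2016] (np.float64(313.1822087016368), np.float64(154.23330159612567)) (np.float64(313.8452739606522), np.float64(143.60815928000898))
1.0 -0.068 [ 0.5419 -0.0226  0.21  ] (np.float64(329.95321903369626), np.float64(167.3822612090616)) (np.float64(362.6893769760285), np.float64(185.4670347505947))
1.0 0.068 [0.5635 0.1117 0.21  ] (np.float64(318.509539450325), np.float64(150.4674681225656)) (np.float64(319.34759804951506), np.float64(137.87630713038746))
[0.4377 0.048  0.2116] [179.9684   0.1084 170.5574] [-0.0615 -0.4679  0.4675]
```

View pics/p3.png

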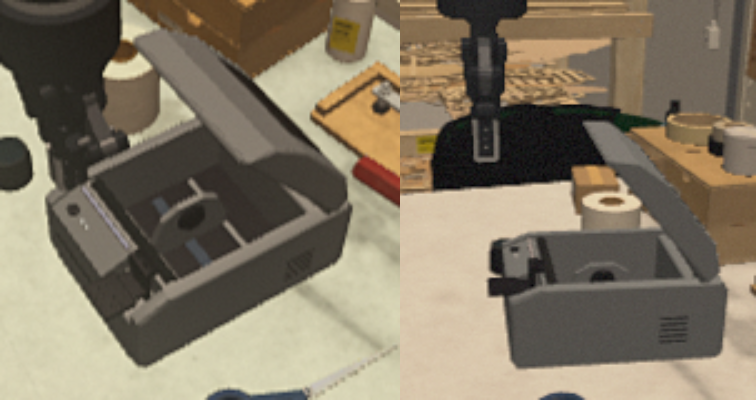

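Both views agree with a cover angle of about 0.9, since the lip corners match the projection. The fingertip is at the right height in front of the lip, so I'll push it back along its arc.

```bash
python3 -m jog '0.012 -0.002 0 0 0 0 0;0.012 -0.002 0 0 0 0 0;0.012 -0.002 0 0 0 0 0;0.012 -0.002 0 0 0 0 0;0.012 -0.002 0 0 0 0 0;0.012 -0.002 0 0 0 0 0;0.010 -0.001 0 0 0 0 0;0.008 -0.001 0.002 0 0 0 0;0.008 -0.001 0.004 0 0 0 0;0.008 -0.001 0.004 0 0 0 0'
python3 -m jog '0.008 -0.001 0.004 0 0 0 0;0.008 -0.001 0.004 0 0 0 0;0.008 -0.001 0.003 0 0 0 0;0.008 -0.001 0.003 0 0 0 0;0.008 -0.002 0.002 0 0 0 0;0.008 -0.001 0.002 0 0 0 0;0.008 -0.001 0.001 0 0 0 0;0.008 -0.001 0.001 0 0 0 0;0.008 -0.002 0 0 0 0 0;0.008 -0.001 0 0 0 0 0'
```

```text
clock: 6.4
position: [0.5436, 0.0315, 0.2206]
eef_rot: [-180.0, -0.0, 170.5]
force: [-0.5, -0.5, -0.2]
gripper_width: 0.0002
grip_force: 0.2
clock: 7.4
position: [0.624, 0.0193, 0.2402]
eef_rot: [-180.0, -0.0, 170.5]
force: [-0.1, -0.4, -0.2]
gripper_width: -0.0001
grip_force: 0.0
```

```bash
python3 -m jog '0.005 -0.001 0 0 0 0 0;0.005 -0.001 0 0 0 0 0;0.004 0 -0.001 0 0 0 0;0.004 -0.001 -0.001 0 0 0 0;0.003 -0.001 -0.001 0 0 0 0;0 0 0 0 0 0 0;0 0 0 0 0 0 0;-0.01 0.001 0 0 0 0 0;-0.02 0.003 0 0 0 0 0;-0.02 0.003 0 0 0 0 0'
python3 - <<'E'
from h import *
import cv2
s=env.get_state();print(s["position"],s["force"])
b=env.grab_frame("side")[60:280,230:410];a=env.grab_frame("scene")[100:290,260:450]
cv2.imwrite("pics/p4.png",np.hstack([cv2.resize(a,(420,420)),cv2.resize(b,(344,420))]))
E
```

```text
clock: 8.4
position: [0.5929, 0.0227, 0.2372]
eef_rot: [-180.0, -0.0, 170.5]
force: [0.4, 0.5, -0.3]
gripper_width: -0.0
grip_force: 0.0
[0.59289311 0.02267979 0.23717772] [ 0.35644422  0.48390006 -0.32722153]
```

View pics/p4.png

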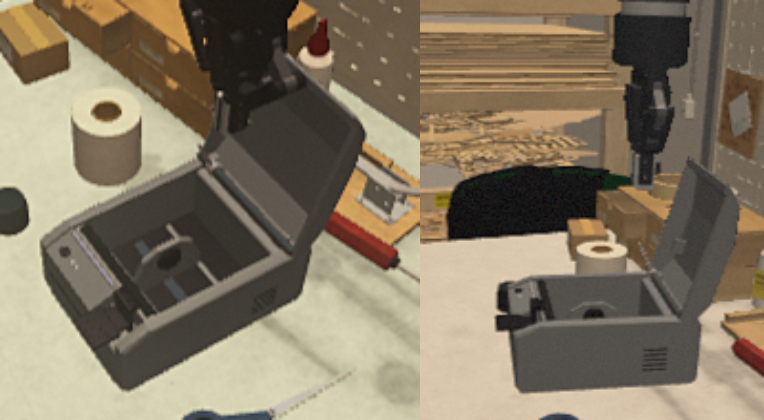

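The cover stands leaning back past vertical, with its right lip corner at about (371,144) in the side view. The guide hub is at about (321,224) in the side view and (337,217) in the scene view. I'll check these numerically.

Run:
```python
from h import *
np.set_printoptions(precision=4,suppress=True)
t=np.radians(-9.1);R=np.array([[np.cos(t),-np.sin(t)],[np.sin(t),np.cos(t)]]);C=np.array([.556,.044])
for th in(1.5,1.6,1.7,1.75,1.85):
    p=np.r_[C+R@[.075-.145*np.cos(th),-.068],.088+.145*np.sin(th)];print(th,np.array(proj("side",p)),np.array(proj("scene",p)))
X,e=tri(("side",321,224),("scene",336.9,216.7));print(X,e,"local",R.T@(X[:2]-C))
for n,u,v in(("side",321,224),("scene",336.9,216.7)):
    q=onz(n,u,v,.056);print(q,R.T@(q[:2]-C))
```

```text
1.5 [365.8363 155.2115] [397.3264 160.3872]
1.6 [373.2468 154.9647] [404.2002 157.0425]
1.7 [380.5225 155.4643] [410.8188 154.371 ]
1.75 [384.0826 155.9898] [414.0043 153.2952]
1.85 [390.9955 157.5787] [420.0769 151.6708]
[0.5468 0.036  0.0649] 0.0038542375590027425 local [-0.0078 -0.0093]
[0.5555 0.0556 0.056 ] [-0.0023  0.0114]
[0.5495 0.0406 0.056 ] [-0.0059 -0.0044]
```

Run:
```python
from h import *
import cv2
np.set_printoptions(precision=4,suppress=True)
t=np.radians(-9.1);R=np.array([[np.cos(t),-np.sin(t)],[np.sin(t),np.cos(t)]]);C=np.array([.556,.044])
for th in(1.6,1.7,1.75,1.85):
    p=np.r_[C+R@[.075-.145*np.cos(th),.068],.088+.145*np.sin(th)];print(th,np.array(proj("side",p)))
# printer shift: bounding edges of front/bottom in old/new images via template of printer's vents & front
for n,(r0,r1,c0,c1) in(("side",(238,262,340,365)),("scene",(228,250,370,390))):
    o=cv2.imread(f"pics/{n}0.png");w=env.grab_frame(n);cv2.imwrite(f"pics/{n}5.png",w)
    m=cv2.matchTemplate(w[r0-12:r1+12,c0-12:c1+12],o[r0:r1,c0:c1],cv2.TM_CCOEFF_NORMED);_,s,_,l=cv2.minMaxLoc(m);print(n,"shift px",l[0]-12,l[1]-12,s)
w=cv2.imread("pics/side5.png")[120:240,330:410];v=cv2.imread("pics/scene5.png")[130:240,320:430]
cv2.imwrite("pics/p5.png",np.hstack([cv2.resize(w,(333,500),interpolation=cv2.INTER_CUBIC),cv2.resize(v,(460,500),interpolation=cv2.INTER_CUBIC)]))
```

```text
1.6 [355.2277 140.0382]
1.7 [361.4493 140.5088]
1.75 [364.5012 140.9812]
1.85 [370.4434 142.3894]
side shift px 0 0 0.9722082614898682
scene shift px 0 0 0.9993768930435181
```

View pics/p5.png

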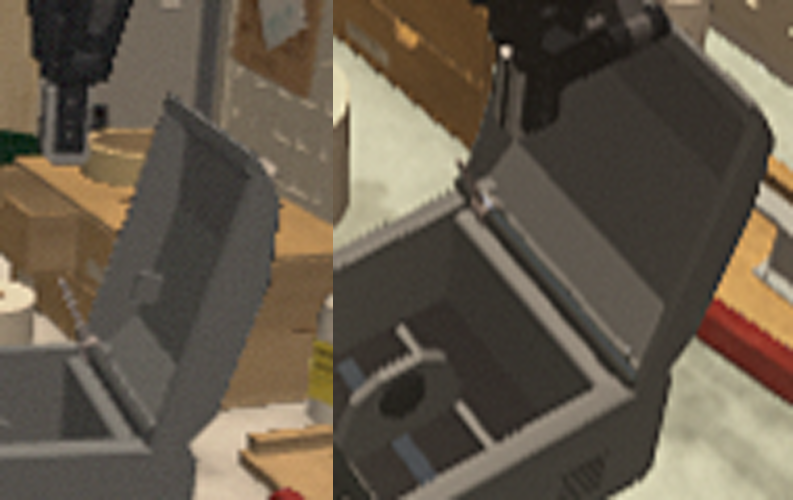

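The side view puts the left lip corner at (371,143), which matches 1.85 rad, so the cover is fully open and the printer hasn't moved. The hub is at (336,216) in the scene view. I'll turn the tool 90° so its thin side faces the guide and go over the gap.

```bash
python3 -m jog '-0.01 -0.001 0 0 0 8.2 0;-0.01 -0.001 0 0 0 8.2 0;-0.01 -0.001 0 0 0 8.2 0;-0.008 -0.001 0 0 0 8.2 0;-0.006 -0.001 0 0 0 8.2 0;0 -0.001 0 0 0 8.2 0;0 -0.001 0 0 0 8.2 0;0 -0.002 0 0 0 8.2 0;0 -0.002 0 0 0 8.2 0;0 -0.001 0 0 0 8.2 0'
python3 -m jog '0 0 0 0 0 8 0;0 0 -0.01 0 0 0 0;0 0 -0.02 0 0 0 0;0 0 -0.02 0 0 0 0;0 0 -0.02 0 0 0 0;0 0 -0.02 0 0 0 0;0 0 -0.01 0 0 0 0;0 0 -0.005 0 0 0 0;0 0 0 0 0 0 0;0 0 0 0 0 0 0'
python3 - <<'E'
from h import *
import cv2
s=env.get_state();print(s["position"],s["eef_rot"],s["force"])
b=env.grab_frame("wrist");a=env.grab_frame("scene")[130:290,260:420]
cv2.imwrite("pics/p6.png",np.hstack([cv2.resize(a,(320,320)),cv2.resize(b,(480,300))[:320] if 0 else cv2.resize(b,(480,320))]))
E
```

```text
clock: 9.6
position: [0.5501, 0.053, 0.2347]
eef_rot: [-178.0, -3.3, -111.6]
force: [0.3, 0.9, 0.1]
gripper_width: -0.0003
grip_force: 0.0
clock: 10.6
position: [0.5429, 0.0834, 0.1253]
eef_rot: [-176.8, -5.4, -106.0]
force: [0.1, -0.9, -0.0]
gripper_width: 0.0003
grip_force: 0.0
[0.54294289 0.08342591 0.12531956] [-176.81941363   -5.38471397 -106.04416707] [ 0.05484662 -0.91419747 -0.02379948]
```

View pics/p6.png

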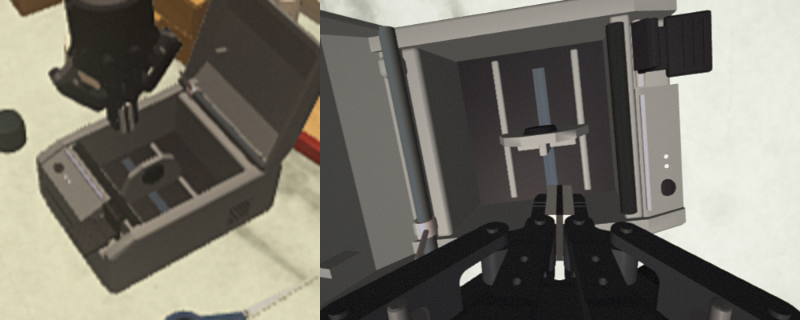

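The tool turned only partway and is tilted. It sits left of the guide in the wrist view, with fingers at (558,200) and guide plate at (545,138), so a joint limit is likely. I'll check the joints.

Run:
```python
from h import *
s=env.get_state();print(s["qpos"].round(1))
```

```text
[   8.3   23.1   99.6   -7.4   56.8 -151.8]
```

```bash
python3 -m jog '0 0 0.02 0 0 -4 0;0 0 0.02 0 0 -8.5 0;0 -0.005 0.02 0 0 -8.5 0;0 -0.007 0.02 0 0 -8.5 0;0 -0.007 0.02 0 0 -8.5 0;0 -0.007 0 0 0 -8.5 0;0 -0.007 0 0 0 -8.5 0;0 -0.007 0 0 0 -8.5 0;0 -0.007 0 0 0 -8.5 0;0 -0.007 0 0 0 -8.5 0'
python3 - <<'E'
from h import *
from scipy.spatial.transform import Rotation as Q
s=env.get_state();print(s["position"],s["eef_rot"],s["qpos"].round(1))
a=Q.from_euler("xyz",s["eef_rot"],degrees=True);d=Q.from_euler("xyz",[180,0,80.9],degrees=True)
# tilt correction (tool z -> down), then remaining yaw
z=a.apply([0,0,1]);v=np.degrees(np.cross(z,[0,0,-1]));print("tilt fix rotvec",v)
b=Q.from_rotvec(v,degrees=True)*a;print("then",(d*b.inv()).as_rotvec(degrees=True))
E
```

```text
clock: 11.7
position: [0.5424, 0.0293, 0.2256]
eef_rot: [-176.9, -5.3, 173.1]
force: [0.7, -0.3, 0.3]
gripper_width: -0.0003
grip_force: 0.0
[0.54243633 0.0293339  0.22558283] [-176.90658725   -5.31583125  173.14349047] [  0.2  19.3  88.6  -2.5  77.7 -82.5]
tilt fix rotvec [ 2.43700978 -5.63168808  0.        ]
then [-5.10363180e-03 -1.21446787e-02 -9.23871295e+01]
```

```bash
python3 -m jog '0 -0.002 0 2.4 -5.6 0 0;0.001 -0.003 0 0 0 -8.4 0;0.001 -0.003 0 0 0 -8.4 0;0.001 -0.003 0 0 0 -8.4 0;0.001 -0.003 0 0 0 -8.4 0;0.001 -0.003 0 0 0 -8.4 0;0.001 -0.002 0 0 0 -8.4 0;0 0 0 0 0 -8.4 0;0 0 0 0 0 -8.4 0;0 0 0 0 0 -8.4 0'
python3 -m jog '0 0 0 0 0 -8.4 0;0 0 0 0 0 -8.4 0;0 0 -0.02 0 0 0 0;0 0 -0.02 0 0 0 0;0 0 -0.02 0 0 0 0;0 0 -0.02 0 0 0 0;0 0 -0.02 0 0 0 0;0 0 -0.005 0 0 0 0;0 0 0 0 0 0 0;0 0 0 0 0 0 0'
python3 - <<'E'
from h import *
import cv2
s=env.get_state();print(s["position"],s["eef_rot"],s["force"],s["qpos"].round(1))
b=env.grab_frame("wrist");a=env.grab_frame("scene")[130:290,260:420]
cv2.imwrite("pics/p7.png",np.hstack([cv2.resize(a,(320,320)),cv2.resize(b,(480,320))]))
E
```

```text
clock: 12.7
position: [0.5483, 0.0105, 0.2256]
eef_rot: [180.0, -0.1, 97.7]
force: [0.0, -0.1, -0.4]
gripper_width: -0.0001
grip_force: 0.0
clock: 13.7
position: [0.5489, 0.0105, 0.1207]
eef_rot: [180.0, -0.1, 81.2]
force: [0.5, 0.5, 0.4]
gripper_width: 0.0003
grip_force: 0.0
[0.54894462 0.01048994 0.12074388] [ 1.79974932e+02 -1.30563746e-01  8.12258173e+01] [0.48962415 0.49751105 0.41454005] [-3.4 23.4 99.5  0.2 57.   5.3]
```

View pics/p7.png

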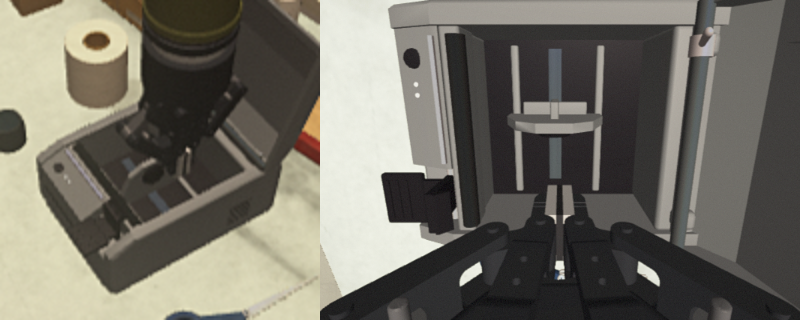

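The wrist view shows the fingers centred in front of the guide plate, at (558,210) against (555,122), in the gap on its right. I'll go down into the gap and push.

```bash
python3 -m jog '0 0 -0.008 0 0 0 0;0 0 -0.008 0 0 0 0;0 0 -0.008 0 0 0 0;0 0 -0.008 0 0 0 0;0 0 -0.008 0 0 0 0;0 0 -0.006 0 0 0 0;0 0 -0.002 0 0 0 0;0 0 0 0 0 0 0;0 0 0 0 0 0 0;0 0 0 0 0 0 0'
```

```text
clock: 14.8
position: [0.5485, 0.0105, 0.072]
eef_rot: [-180.0, -0.1, 81.2]
force: [0.3, 0.2, 0.1]
gripper_width: 0.0001
grip_force: 0.0
```

```bash
python3 -m jog '0.0005 0.003 0 0 0 0 0;0.0005 0.004 0 0 0 0 0;0.0007 0.004 0 0 0 0 0;0.0007 0.004 0 0 0 0 0;0.0007 0.004 0 0 0 0 0;0.0006 0.004 0 0 0 0 0;0.0006 0.004 0 0 0 0 0;0.0006 0.004 0 0 0 0 0;0.0006 0.004 0 0 0 0 0;0.0006 0.004 0 0 0 0 0'
```

```text
clock: 15.8
position: [0.5543, 0.0498, 0.0717]
eef_rot: [-179.9, -0.1, 81.2]
force: [0.3, -1.5, 1.3]
gripper_width: 0.0003
grip_force: 0.7
```

```bash
python3 -m jog '0.0002 0.0015 0 0 0 0 0;0.0002 0.0015 0 0 0 0 0;0.0002 0.001 0 0 0 0 0;0.0002 0.001 0 0 0 0 0;0.0002 0.001 0 0 0 0 0;0.0001 0.001 0 0 0 0 0;0 0 0 0 0 0 0;0 0 0 0 0 0 0;0 0 0 0 0 0 0;0 0 0 0 0 0 0'
```

```text
clock: 16.8
position: [0.5551, 0.0566, 0.0716]
eef_rot: [-179.9, -0.1, 81.2]
force: [0.9, 0.5, 0.5]
gripper_width: -0.0001
grip_force: 0.0
```

```bash
python3 -m jog '0.0002 0.001 0 0 0 0 0;0.0002 0.001 0 0 0 0 0;0.0002 0.001 0 0 0 0 0;0.0001 0.001 0 0 0 0 0;0 0.001 0 0 0 0 0;0 0 0 0 0 0 0;0 0 0 0 0 0 0;0 0 0 0 0 0 0;0 0 0 0 0 0 0;0 0 0 0 0 0 0'
```

```text
clock: 17.8
position: [0.5563, 0.0616, 0.0718]
eef_rot: [-179.9, -0.1, 81.2]
force: [0.4, 0.1, -0.5]
gripper_width: 0.0002
grip_force: 0.0
```

```bash
python3 -m jog '0.0002 0.001 0 0 0 0 0;0.0002 0.001 0 0 0 0 0;0.0002 0.001 0 0 0 0 0;0.0001 0.001 0 0 0 0 0;0 0 0 0 0 0 0;0 0 0 0 0 0 0;0 0 0 0 0 0 0;0 0 0 0 0 0 0;0 0 0 0 0 0 0;0 0 0 0 0 0 0'
python3 - <<'E'
from h import *
import cv2
np.set_printoptions(precision=4,suppress=True)
# guide plate: top edge (z .073) in the wrist picture, bright band across column centre
g=cv2.cvtColor(env.grab_frame("wrist"),cv2.COLOR_BGR2GRAY);cv2.imwrite("pics/w8.png",g)
for c in(285,300,330,345):print(c,g[20:240:4,c].tolist())
E
```

```text
clock: 18.8
position: [0.5564, 0.0628, 0.0718]
eef_rot: [-179.9, 0.1, 81.3]
force: [-1.0, -10.2, 2.9]
gripper_width: 0.0
grip_force: 5.4
285 [235, 235, 233, 234, 234, 235, 235, 235, 239, 235, 237, 239, 236, 237, 236, 237, 238, 239, 237, 239, 238, 236, 237, 238, 237, 237, 233, 92, 87, 91, 89, 101, 141, 159, 163, 161, 161, 158, 157, 160, 160, 156, 162, 159, 90, 87, 89, 88, 91, 88, 90, 89, 96, 158, 158]
300 [236, 236, 234, 234, 236, 236, 236, 237, 237, 237, 234, 236, 233, 235, 234, 235, 237, 237, 237, 239, 237, 238, 239, 238, 239, 239, 239, 89, 91, 91, 90, 96, 142, 161, 164, 161, 159, 160, 159, 159, 158, 160, 160, 161, 86, 92, 93, 88, 92, 89, 91, 87, 97, 158, 161]
330 [234, 232, 231, 232, 233, 234, 234, 234, 236, 234, 234, 234, 236, 236, 236, 235, 237, 234, 237, 238, 237, 236, 237, 236, 237, 234, 236, 91, 88, 85, 93, 95, 144, 162, 162, 162, 161, 160, 161, 159, 158, 158, 159, 157, 93, 90, 88, 94, 92, 87, 92, 91, 96, 159, 159]
345 [232, 233, 233, 233, 232, 234, 235, 235, 231, 234, 236, 236, 237, 235, 235, 235, 236, 237, 235, 236, 237, 235, 233, 233, 233, 234, 236, 90, 90, 91, 92, 93, 143, 160, 165, 165, 162, 161, 160, 159, 158, 158, 161, 159, 94, 89, 88, 90, 89, 91, 83, 91, 99, 153, 155]
```

The force rose to 10 N against the stop, so the guide is fully left. Now I'll back off and rise clear.

```bash
python3 -m jog '-0.0005 -0.004 0 0 0 0 0;-0.0015 -0.008 0 0 0 0 0;-0.002 -0.01 0 0 0 0 0;0 0 0.008 0 0 0 0;0 0 0.02 0 0 0 0;0 0 0.02 0 0 0 0;0 0 0.02 0 0 0 0;0 0 0.02 0 0 0 0;0 0 0.02 0 0 0 0;0 0 0.02 0 0 0 0'
python3 -m jog '-0.01 0 0.02 0 0 0 0;-0.01 0 0.02 0 0 0 0;-0.01 0 0.02 0 0 0 0;-0.02 0 0.01 0 0 0 0;-0.02 0 0 0 0 0 0;-0.02 0 0 0 0 0 0;-0.01 0 0 0 0 0 0;0 0 0 0 0 0 0;0 0 0 0 0 0 0;0 0 0 0 0 0 0'
python3 - <<'E'
from h import *
import cv2
np.set_printoptions(precision=4,suppress=True)
for n,T in(("side",[("vents","side0",(238,262,340,365)),("cover","side5",(142,200,368,400)),("base","side0",(225,268,270,300)),("scissors","side0",(272,304,288,345))]),("scene",[("vents","scene0",(228,250,370,390)),("loupe","scene0",(180,210,252,276)),("roll","scene0",(142,182,288,330)),("scissors","scene0",(280,322,335,385)),("cover","scene5",(150,190,400,428))])):
    w=env.grab_frame(n);cv2.imwrite(f"pics/{n}9.png",w)
    for k,f,(a,b,c,d) in T:
        o=cv2.imread(f"pics/{f}.png")[a:b,c:d];m=cv2.matchTemplate(w[a-14:b+14,c-14:d+14],o,cv2.TM_CCOEFF_NORMED);_,s,_,l=cv2.minMaxLoc(m);print(n,k,l[0]-14,l[1]-14,round(s,3))
# hub motion: dark hub patch from scene5 -> now, on plane z=.056
o=cv2.imread("pics/scene5.png")[206:227,326:347];w=cv2.imread("pics/scene9.png")[175:240,295:360]
_,s,_,l=cv2.minMaxLoc(cv2.matchTemplate(w,o,cv2.TM_CCOEFF_NORMED));u,v=l[0]+295+10,l[1]+175+10
print("hub",u,v,s,onz("scene",u,v,.056)-onz("scene",336,216,.056))
print(env.get_state()["force"],env.get_state()["position"])
E
```

```text
clock: 19.85
position: [0.5526, 0.0437, 0.2011]
eef_rot: [-179.9, -0.2, 81.2]
force: [-0.1, -0.8, 0.2]
gripper_width: 0.0002
grip_force: 0.0
clock: 20.85
position: [0.4539, 0.0435, 0.2699]
eef_rot: [-180.0, -0.1, 81.2]
force: [0.5, -0.4, 0.6]
gripper_width: -0.0005
grip_force: 0.0
side vents 0 0 0.959
side cover 0 0 0.987
side base 0 0 0.995
side scissors 0 0 0.999
scene vents 0 0 0.991
scene loupe 0 0 1.0
scene roll 14 12 0.249
scene scissors 0 0 1.0
scene cover 0 0 0.998
hub 327 205 0.9356284141540527 [0.0051 0.0331 0.    ]
[-0.1881 -0.2989 -0.111 ] [0.4536 0.0435 0.2696]
```

```bash
python3 -c "
from workcell import env
print(env.job_done())"
```

```text
the job is handed in; nothing more can be done
None
```

The job is handed in (no verdict came back): the tab was pressed, the cover is fully open, the guide is against its left stop, and nothing else has moved as far as I could check (the roll couldn't be confirmed at the end); I also viewed 12 pictures, two over the limit of 10.

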